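Clamp a wooden holder block in the bench jig

TASK

Clamp the wooden tealight block that lies in the plywood jig: push the steel clamp strap round over the block until it rests against its stop pin, and only then push the cam lever all the way down so that the rubber pad presses on the block. Only push these parts, pick nothing up; leave the block lying where it is and do not disturb the jar, hammer, brush and wooden ring nearby.

Things in the scene. Friction and masses are not known exactly. Their poses are not given: they have to be found in the camera images.
- jig: plywood board 260 x 250 x 18 mm fixed to the bench, 20 mm high wooden fences on the +x and +y sides of the block, a steel post (axis at x 0, y -115 mm) and a stop pin (10 mm dia, top 84 mm above bench, x 17.5, y -55 mm). Origin: on the bench under the middle of the block's place; z up; board x -130 to 130, y -165 to 85 mm. Place and yaw vary; its -x side roughly faces the robot
- block: loose dark wooden double tealight holder, 130 (x) x 80 (y) x 36 mm, about 0.3 kg, two 40 mm round recesses in its top, 40 mm either side of the middle along x; lies on the jig board within a few mm of the jig's origin. Origin: centre of its underside, 18 mm above the bench; its top is 54 mm above the bench
- strap (a joint): rotation of the steel strap about the vertical post, rad. 0: over the block against the stop pin, pointing along the jig's +y; larger: swung away counter-clockwise seen from above, towards the robot (1.57: along the jig's -x; limit 1.7). Stiff hinge, stays where it is left; needs about 2.5 N at 100 mm from the post
- strap_post (a point): point on the post axis at half the strap's thickness, 76 mm above the bench. Its x axis points along the strap to the free end, z up. The strap is a flat bar 24 mm wide, 16 mm thick (68 to 84 mm above the bench), reaching 140 mm from the post axis
- strap_end (a point): middle of the strap's free end, 140 mm from the post axis, 76 mm above the bench
- pad: rubber pad, 22 mm dia, 7 mm thick, under the strap 115 mm from the post axis, on a 10 mm spindle with a 20 mm nut above the strap (spindle top 111 mm above bench). Origin: centre of the pad's underside, 59 mm above the bench with the lever fully up. The lever drives it down by 6 mm, evenly with its turn; it meets the block after about 5 mm
- cam (a joint): rotation of the cam lever, rad. 0: fully up, leaning 75 degrees above level; grows as it is pushed down; 1.2: fully down (end stop), 6 degrees above level. Has friction, stays where it is left; needs about 4 N at its end, up to about 7 N once the pad meets the block
- lever_pivot (a point): middle of the lever's level hinge axis, above the post, 104 mm above the bench; turns with the strap: x along the strap to its free end, y along the lever's hinge, z up. The lever is a straight steel bar 8 mm thick, 22 mm wide (28 at its end), 118 mm long from here; it points up and away from the strap's free end and goes down on the side of the post opposite to the strap
- lever_push (a point): point on the lever's upper face, 85 mm along it from the pivot and 4 mm off its centre line: the place to push
- jar: wax jar with metal lid, 60 mm dia, 70 mm high, standing on the jig's +y side; origin: centre of its underside
- mallet: hammer 240 mm long with wooden handle and dark 26 mm thick head, lying on the bench beside the jig, on its -y side; leave alone
- brush: flat brush, 200 mm long, 20 mm thick, lying on the bench on the jig's +y side; leave alone
- ringlet: turned wooden ring, 70 mm dia, 20 mm high, lying flat on the bench beside the jig; origin: centre of its underside

How it is judged:
By the outcome, as a careful person would: the job done as asked, in the order asked, and still so for the second after the job is handed in, with the robot touching nothing.
It also fails if it takes over 51 s, if anything falls off the work surface, if the arm or the gripper's body presses on something with over 40 N, if the wrist force passes 120 N, or if a joint passes its speed limit or range.

ROBOT

A 6-joint arm with a two-finger parallel gripper is mounted at the origin on the work surface. World frame = base frame: x ahead of the robot, y to its left, z up, the work surface at z = 0. Lengths are in m, angles in degrees, forces in N, time in s.
With the tool pointing down it reaches from about 0.375 to 0.75 m from the base axis. Payload 9 kg.
Tool frame: the origin (TCP) lies where the fingers leave the gripper's body, on its centre line; the fingertips stand 73 mm ahead of it and the grasp point (between the pads) lies 54 mm ahead of it (robot.tip_reach is the distance from the TCP to the fingertips, in m); z points along the fingers, y is the direction in which the jaws open and shut (so a half turn about z gives the same grasp; the last joint's range is limited). The gripper opens to 85 mm and grips with 20 to 120 N. Pads are 22 mm wide; open, the fingers measure 114 mm over their backs; the gripper's body (76 mm by 85 mm) begins 54 mm behind the grasp point. The pads swing forward as they close: fully open they stand 13 mm farther back than shut.
Start: joints at [52.042, 5.964, 5.575, 89.605, 0, 77.527], TCP at [0.258, 0.542, 0.304] pointing down, gripper open.
Joint ranges: [-171.21, 171.21], [-48.23, 106.86], [-62.78, 66.21], [-105.2, 120.99], [-86.42, 89.51], [-180, 180]. Speed limits (degrees/s): [127.2, 127.2, 147.25, 180, 180, 180].

INTERFACE

Orientations are given as [roll, pitch, yaw] about the fixed x, y, z axes, in that order (R = Rz(yaw) Ry(pitch) Rx(roll)).
In Python, from plant import robot gives the robot as it stands. Calls block until the motion is done:
- robot.move_pose(position, orientation): joint-space move of the TCP to a pose.
- robot.line_to(position, vel=0.15, rotation=None, guard=None): straight line of the TCP; rotation=None keeps the orientation; vel is the mean speed in m/s. With guard (N) it stops when the force on the tool has changed by that much, and returns True; else False.
- robot.goto_joints(angles): joint-space move.
- robot.set_gripper(opening): finger opening in m; the grip force is fixed at half the most; returns when the fingers have stopped.
- robot.pause(seconds).
- robot.ik(position, orientation): joint angles nearest the present ones, or None.
- robot.observe(): the state.
- robot.grab_frame(name): name is "scene" or "top" or "wrist"; returns the picture (480x640x3 uint8, blue, green, red); there is no depth.
- robot.get_calibration(name): a dict with "vertical_fov" (degrees; the focal length in pixels is half the picture's height over the tangent of half this angle, whatever the lens; pixels are square), "cx", "cy" (the principal point, pixels), "k1" (the pictures are not rectified: a ray, as slopes to the right and down, at radius r is drawn at 1 + k1 r^2 times it, then the intrinsics apply), "rvec" (rotation vector, rad) and "tvec" (3), from world to camera coordinates, as OpenCV has them. Camera axes: x right, y down, z forward; pixel columns grow to the right and rows downward; lengths in m; the calibration is good to about 2 mm. A picture is of the moment at which its call begins: read the wrist's pose just before it. get_calibration takes no time and is no camera call; for the wrist camera it gives the pose at the moment of the call.
A pose or a line that the arm cannot do raises robot.IKError and nothing moves.
- robot.job_done(): hands the job in, once; it reports no verdict.
The state is a dict: "time": time; "q": joint angles; "qvel": joint speeds; "joint_torque": joint torques, N m; "tool_pos": TCP position; "tcp_rot": TCP orientation; "ft_force": force on the tool from outside, world axes, zero at the start; "torque": the same for the moment, N m; "gripper_width": finger opening in m.
Only numpy, scipy, OpenCV 4.12 (cv2) and the standard library are available. Lean on these libraries where they do the work, as an engineer would, in place of code of your own. Each camera call takes 0.05 s, during which the arm holds its last target.

## Working session

There is one attempt and no reset: what is moved stays moved. The work goes in short steps, each a Python script; the robot and the scene stay as the last script left them, time stands still between calls to the robot, and variables do not carry over. Pictures are saved under pics/ and viewed, and the job is handed in when it is done.

```bash
mkdir -p pics; ls
python3 - <<'E'
from plant import robot
import cv2
for n in ["scene","top","wrist"]:
    c=robot.get_calibration(n); print(n,c)
    cv2.imwrite(f"pics/{n}0.png",robot.grab_frame(n))
print(robot.observe())
E
```

```text
pics
scene {'vertical_fov': 44.478028514512914, 'cx': 315.5009929885692, 'cy': 239.59371153655476, 'k1': -0.1203367173585413, 'rvec': array([ 2.18740063,  0.80699853, -0.37796211]), 'tvec': array([-0.507863  , -0.08046035,  1.39172607])}
top {'vertical_fov': 49.63390467065403, 'cx': 315.5334093028352, 'cy': 236.65703689251663, 'k1': 0.018666962448699424, 'rvec': array([ 2.15578913, -2.05407785,  0.21647244]), 'tvec': array([0.07118138, 0.5988966 , 0.92873269])}
wrist {'vertical_fov': 67.86285781858538, 'cx': 321.71511729580004, 'cy': 240.01721868936613, 'k1': -0.06439976456085546, 'rvec': array([-2.40935018, -1.52101298, -0.2562859 ]), 'tvec': array([-0.59957973, -0.04293228,  0.37977437])}
{'time': 0.15, 'q': array([ 5.20427042e+01,  5.99205436e+00,  5.53620333e+00,  8.96046717e+01,
       -1.84725312e-03,  7.75276033e+01]), 'qvel': array([-0.02888721, -0.09844193,  0.18628013,  0.00822162, -0.11039022,
        0.08172253]), 'joint_torque': array([ 3.57888777e-03, -5.57356167e+01,  5.04005063e+01,  1.26216313e-02,
       -2.82145502e-04,  5.29111662e-05]), 'tool_pos': array([0.25803445, 0.54147118, 0.3032772 ]), 'tcp_rot': array([-1.79940507e+02, -1.12673936e-02,  1.54515096e+02]), 'ft_force': array([ 0.10034021, -0.36827079, -1.06715841]), 'torque': array([-0.00852256, -0.01847531, -0.01090918]), 'gripper_width': 0.08538222123328139}
```

```bash
sleep 4; ls pics
```

```text
scene0.png
top0.png
wrist0.png
```

View pics/scene0.png

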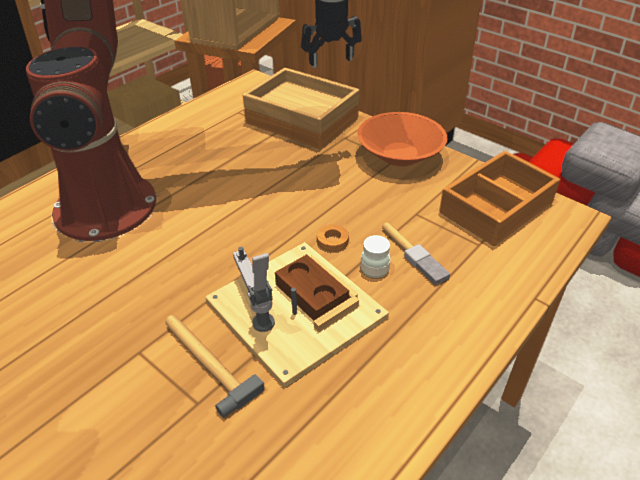

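View pics/top0.png

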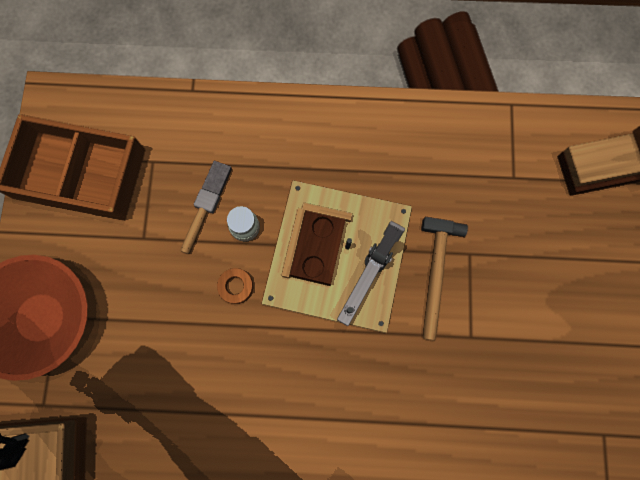

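View pics/wrist0.png

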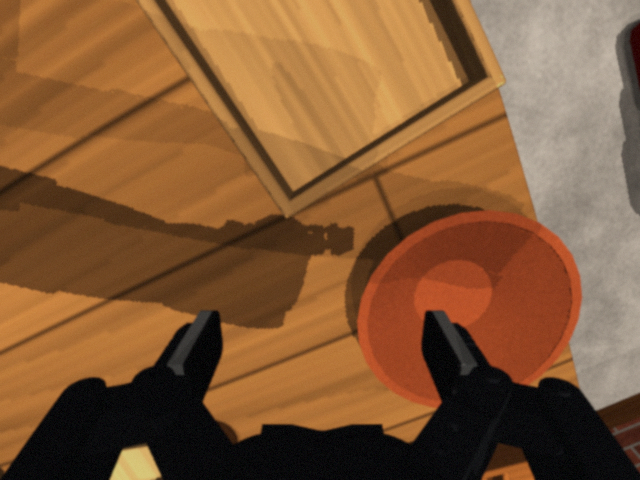

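The top view shows the board corners at about (294,181), (412,207), (387,332) and (263,304). The strap's end is near (345,320), and the post is near (378,258). Next I'll zoom in and convert these to positions.

```bash
cat > h.py <<'E'
import numpy as np, cv2
from plant import robot
def K(c):
    f=240/np.tan(np.radians(c['vertical_fov']/2)); return f
def pix2w(c,px,z):
    f=K(c); d=np.array([(px[0]-c['cx'])/f,(px[1]-c['cy'])/f]); u=d.copy()
    for _ in range(20): u=d/(1+c['k1']*(u@u))
    R,_=cv2.Rodrigues(c['rvec']); o=-R.T@c['tvec']; v=R.T@np.array([u[0],u[1],1])
    return o+v*(z-o[2])/v[2]
def w2pix(c,P):
    P=np.atleast_2d(P); R,_=cv2.Rodrigues(c['rvec']); q=P@R.T+c['tvec']; u=q[:,:2]/q[:,2:]
    s=1+c['k1']*(u**2).sum(1,keepdims=True); return u*s*K(c)+[c['cx'],c['cy']]
def jw(x0,y0,yaw,P):
    P=np.atleast_2d(np.array(P,float)); cs,sn=np.cos(yaw),np.sin(yaw)
    return np.c_[x0+cs*P[:,0]-sn*P[:,1],y0+sn*P[:,0]+cs*P[:,1],P[:,2]]
E
python3 - <<'E'
from h import *
from scipy.optimize import least_squares
c=robot.get_calibration("top")
px=[(294,181),(412,207),(387,332),(263,304)]
b=np.array([[.13,.085,.018],[.13,-.165,.018],[-.13,-.165,.018],[-.13,.085,.018]])
w=np.array([pix2w(c,p,.018) for p in px]); print(w)
s=least_squares(lambda t:(w2pix(c,jw(*t,b))-px).ravel(),[.6,-.1,-.2]); print(s.x,np.degrees(s.x[2]),s.fun)
t=s.x
im=cv2.imread("pics/top0.png"); big=cv2.resize(im[160:350,240:480],None,fx=3.3,fy=3.3,interpolation=cv2.INTER_CUBIC)
cv2.imwrite("pics/topz.png",big)
im=cv2.imread("pics/scene0.png"); big=cv2.resize(im[220:390,190:400],None,fx=3.5,fy=3.5,interpolation=cv2.INTER_CUBIC)
cv2.imwrite("pics/scz.png",big)
E
```

```text
[[ 0.7192651   0.15043211  0.018     ]
 [ 0.67551178 -0.0916353   0.018     ]
 [ 0.42378118 -0.04588856  0.018     ]
 [ 0.46568958  0.19637222  0.018     ]]
[ 0.57835325  0.09173769 -0.17726419] -10.156490011805708 [-0.94036692 -0.99392857  0.98022404 -0.76852955  0.9463961   1.36232451
 -1.01349683  0.11169389]
```

```bash
sleep 5
```

```text
(no output)
```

View pics/topz.png

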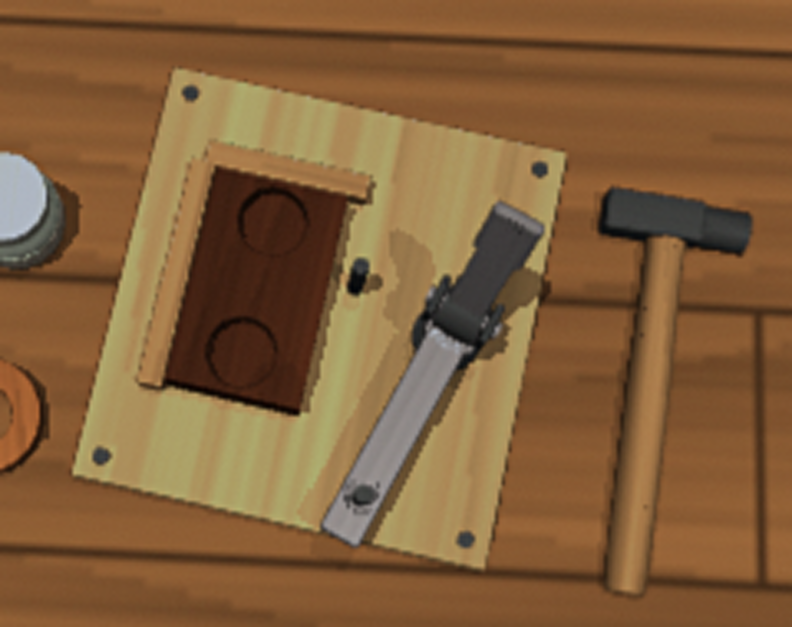

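View pics/scz.png

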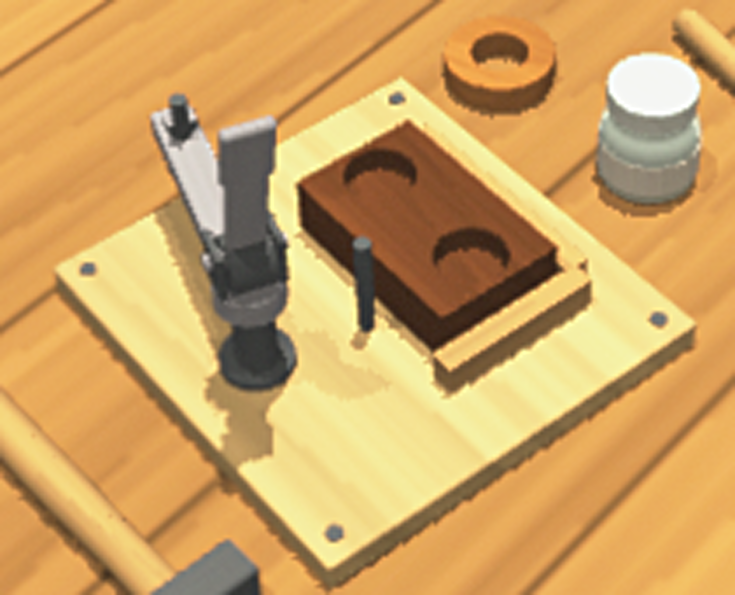

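Run:
```python
from h import *
from scipy.optimize import least_squares
c=robot.get_calibration("top"); cs=robot.get_calibration("scene")
u=lambda p:[(p[0]+.5)/3.3+240-.5,(p[1]+.5)/3.3+160-.5]
v=lambda p:[(p[0]+.5)/3.5+190-.5,(p[1]+.5)/3.5+220-.5]
b=np.array([[.13,.085,.018],[.13,-.165,.018],[-.13,-.165,.018],[-.13,.085,.018]])
pt=np.array([u(p) for p in [(174,68),(567,153),(487,570),(73,476)]])
ps=np.array([v(p) for p in [(695,325),(332,573),(55,270),(402,78)]])
f=lambda t,a=1,s=1:np.r_[a*(w2pix(c,jw(*t,b))-pt).ravel(),s*(w2pix(cs,jw(*t,b))-ps).ravel()]
for a,s in [(1,0),(0,1),(1,1)]:
    r=least_squares(f,[.58,.09,-.17],args=(a,s)); print(r.x,np.degrees(r.x[2]),np.abs(r.fun).max())
t=r.x
print(f(t).round(1))
end=pix2w(c,u((341,538)),.084); post=jw(*t,[[0,-.115,.084]])[0]
d=end-post; print("end",end,"post",post,"len",np.hypot(*d[:2]),"strap",np.arctan2(d[1],d[0])-t[2]-np.pi/2)
sp=pix2w(c,u((362,493)),.111); d=sp-post; print("spindle",np.hypot(*d[:2]),np.arctan2(d[1],d[0])-t[2]-np.pi/2)
print("pin",w2pix(c,jw(*t,[[.0175,-.055,.084]])),u((361,263)))
np.save("t.npy",t)
```

```text
[ 0.57877052  0.09334096 -0.17337244] -9.933508912195995 0.5321230348786798
[ 0.58109189  0.09319997 -0.17489167] -10.020554685170733 1.3446535810468845
[ 0.57982059  0.09341384 -0.17392592] -9.965220917982872 1.2382118012457681
[-0.3 -0.9  0.5 -0.8  0.1 -0.1 -0.4 -0.4  0.9 -0.7 -0.8 -0.5 -1.2 -0.3
 -0.5 -0.4]
end [0.43393467 0.04245555 0.084     ] post [ 0.5599198  -0.01985115  0.084     ] len 0.14055026901762901 strap 1.2854392663915508
spindle 0.11600247396134046 1.267969914846116
pin [[349.37951001 239.77907331]] [349.04545454545456, 239.34848484848487]
```

```bash
cat >> h.py <<'E'
t=np.load("t.npy")
post=jw(*t,[[0,-.115,0]])[0]
def strap_pose(a,r,off,ztip,flip=0):
    """tip centre at radius r, tangential offset off on the open side, strap angle a"""
    phi=t[2]+np.pi/2+a
    p=post+r*np.array([np.cos(phi),np.sin(phi),0])+off*np.array([-np.sin(phi),np.cos(phi),0])
    p[2]=ztip+robot.tip_reach
    yaw=(np.degrees(phi)-90+flip+180)%360-180
    return p,[180,0,yaw]
def lever_pose(e,r,off,back=.011,flip=0,a=0):
    """fingertip edge at lever elevation e, distance r along, off above lever centre line"""
    phi=t[2]+np.pi/2+a; u=np.array([np.cos(phi),np.sin(phi),0]); z=np.array([0,0,1.])
    p=post+.104*z+r*(-np.cos(e)*u+np.sin(e)*z)+off*(np.sin(e)*u+np.cos(e)*z)+back*u
    p=p+robot.tip_reach*z
    return p,[180,0,(np.degrees(phi)+flip+180)%360-180]
E
python3 - <<'E'
from h import *
for fl in (0,180):
    for a in (1.28,.6,0): print(fl,a,strap_pose(a,.105,.024,.065,fl),np.round(robot.ik(*strap_pose(a,.105,.024,.065,fl)),0))
    for e in (75,6): 
        q=robot.ik(*lever_pose(np.radians(e),.085,.02,flip=fl)); print(fl,e,lever_pose(np.radians(e),.085,.02)[0],None if q is None else np.round(q,0))
print(robot.tip_reach)
E
```

```text
0 1.28 (array([0.45529927, 0.00575246, 0.1376    ]), [180, 0, np.float64(63.3733768587625)]) [-16. -18. -34.  74.   0. 101.]
0 0.6 (array([0.49466911, 0.06584218, 0.1376    ]), [180, 0, np.float64(24.412246789866515)]) [ -7. -10. -27.  73.   0. 148.]
0 0 (array([0.55445217, 0.08771792, 0.1376    ]), [180, 0, np.float64(-9.96522091798289)]) [  -4.    1.  -17.   72.    0. -174.]
0 75 [ 0.56135939 -0.01165776  0.26388008] [-15.  -1.  -6.  85.   0.  85.]
0 6 [ 0.54755642 -0.09021707  0.20537536] [-23.  -2. -12.  79.   0.  77.]
180 1.28 (array([0.45529927, 0.00575246, 0.1376    ]), [180, 0, np.float64(-116.62662314123747)]) [-16. -18. -34.  74.   0. -79.]
180 0.6 (array([0.49466911, 0.06584218, 0.1376    ]), [180, 0, np.float64(-155.58775321013349)]) [ -7. -10. -27.  73.   0. -32.]
180 0 (array([0.55445217, 0.08771792, 0.1376    ]), [180, 0, np.float64(170.0347790820171)]) [ -4.   1. -17.  72.   0.   6.]
180 75 [ 0.56135939 -0.01165776  0.26388008] [-15.  -1.  -6.  85.   0. -95.]
180 6 [ 0.54755642 -0.09021707  0.20537536] [ -23.   -2.  -12.   79.    0. -103.]
0.0726
```

Run:
```python
from h import *
robot.set_gripper(0)
p,o=strap_pose(1.278,.105,.045,.20,180)
robot.move_pose(p,o)
p,o=strap_pose(1.278,.105,.045,.064,180)
robot.line_to(p,vel=.12)
s=robot.observe(); print(s['time'],s['tool_pos'],s['ft_force'],s['gripper_width'])
for n in ("wrist","scene"): cv2.imwrite(f"pics/{n}1.png",robot.grab_frame(n))
cv2.imwrite("pics/top1.png",cv2.resize(robot.grab_frame("top")[160:350,240:480],None,fx=3.3,fy=3.3))
```

```text
4.5667 [ 0.44636155 -0.01294743  0.13739044] [0.31750491 0.33653183 0.05707291] -2.3120236328661145e-05
```

```bash
sleep 8
```

```text
(no output)
```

View pics/wrist1.png

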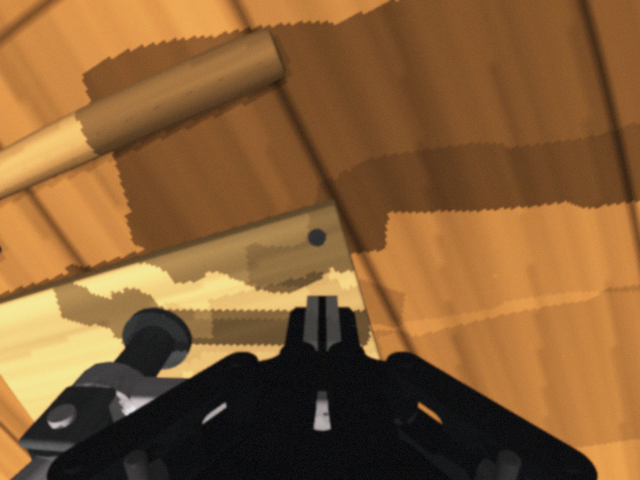

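View pics/scene1.png

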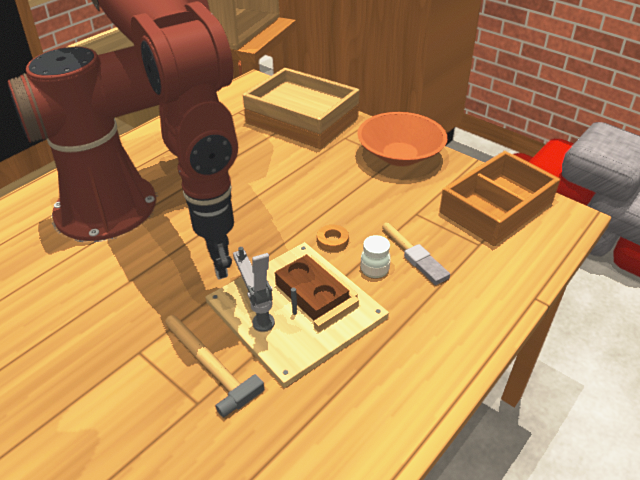

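The fingers are shut and clear, on the mallet side of the strap. Next I'll make contact and sweep the strap along its arc.

Run:
```python
from h import *
p,o=strap_pose(1.278,.105,.010,.064,180)
hit=robot.line_to(p,vel=.04,guard=1.5)
s=robot.observe(); 
phi=t[2]+np.pi/2+1.278; off=(s['tool_pos']-post)@np.array([-np.sin(phi),np.cos(phi),0])
print(hit,s['time'],off,s['ft_force'])
off=min(max(off,.018),.030)
f0=None
for a in np.arange(1.278-.13,.10,-.13):
    p,o=strap_pose(a,.105,off,.064,180)
    h=robot.line_to(p,vel=.07,rotation=o,guard=15)
    s=robot.observe(); print(round(a,2),h,round(s['time'],2),s['ft_force'].round(1))
    if h: break
cv2.imwrite("pics/top2.png",cv2.resize(robot.grab_frame("top")[160:350,240:480],None,fx=3.3,fy=3.3))
cv2.imwrite("pics/scene2.png",robot.grab_frame("scene"))
```

```text
True 5.325 0.02136201705521746 [-0.27914538  0.614459   -0.26822066]
1.15 False 5.68 [-0.1 -0.3  0.3]
1.02 False 6.03 [ 0.1 -0.1  0.2]
0.89 False 6.38 [ 0.6 -0.6  0.9]
0.76 False 6.73 [-0.7 -0.6 -0.6]
0.63 False 7.08 [-0.2 -0.4 -0.3]
0.5 False 7.43 [-0.4  0.4 -0.6]
0.37 False 7.78 [-0.7  0.7 -0.5]
0.24 False 8.13 [-0.2  0.4 -0.4]
0.11 False 8.48 [-0.9  0.1  0.6]
```

```bash
sleep 10
```

```text
(no output)
```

View pics/top2.png

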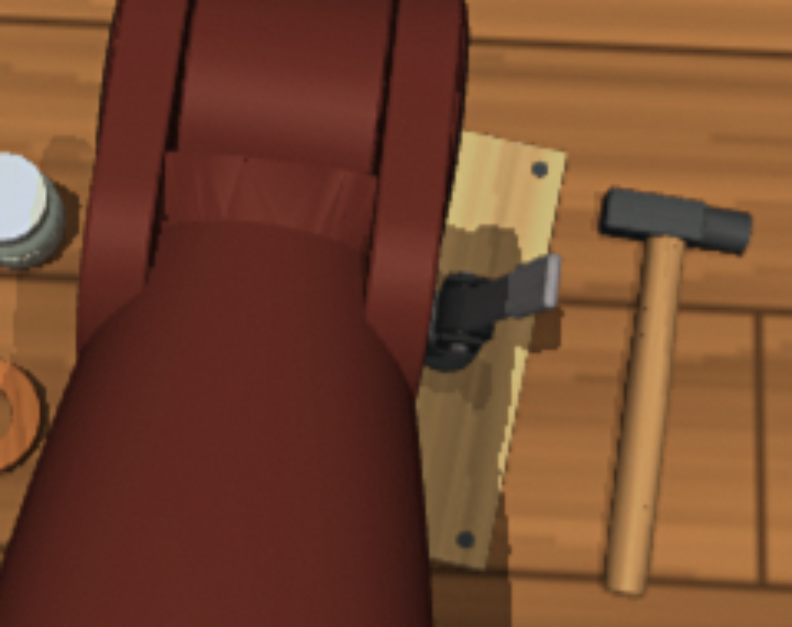

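View pics/scene2.png

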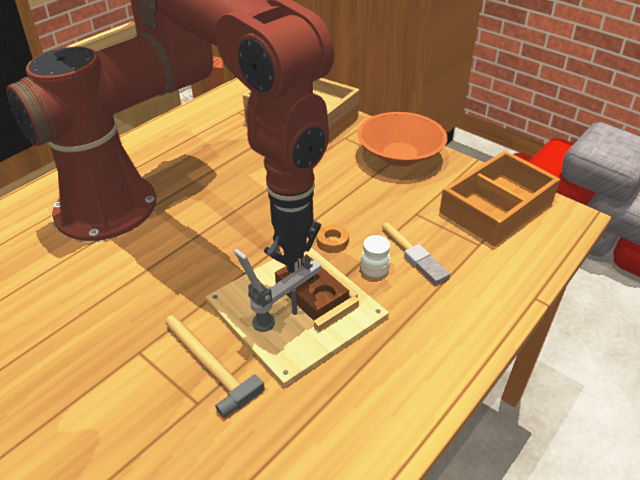

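The strap has followed and lies close to the stop pin. I'll finish this slowly under a force guard.

Run:
```python
from h import *
off=.0213
for a in np.arange(.07,-.12,-.03):
    p,o=strap_pose(a,.105,off,.064,180)
    h=robot.line_to(p,vel=.02,rotation=o,guard=10)
    s=robot.observe(); print(round(a,2),h,round(s['time'],2),s['ft_force'].round(1),(s['tool_pos']-p).round(4))
    if h: break
robot.pause(.3); print(robot.observe()['ft_force'])
cv2.imwrite("pics/scene3.png",cv2.resize(robot.grab_frame("scene")[200:390,190:400],None,fx=3.1,fy=3.1,interpolation=cv2.INTER_CUBIC))
cv2.imwrite("pics/wrist3.png",robot.grab_frame("wrist"))
```

```text
0.07 False 8.94 [-2.  -0.4  1. ] [-0.0001 -0.      0.    ]
0.04 False 9.25 [-1.  -0.3  0.8] [ 0.0001 -0.     -0.    ]
0.01 True 9.47 [ 0.3 -0.6 -0.8] [-0.0014  0.0001 -0.0007]
[ 0.05360245 -0.03449677 -0.57484346]
```

```bash
sleep 8
```

```text
(no output)
```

View pics/scene3.png

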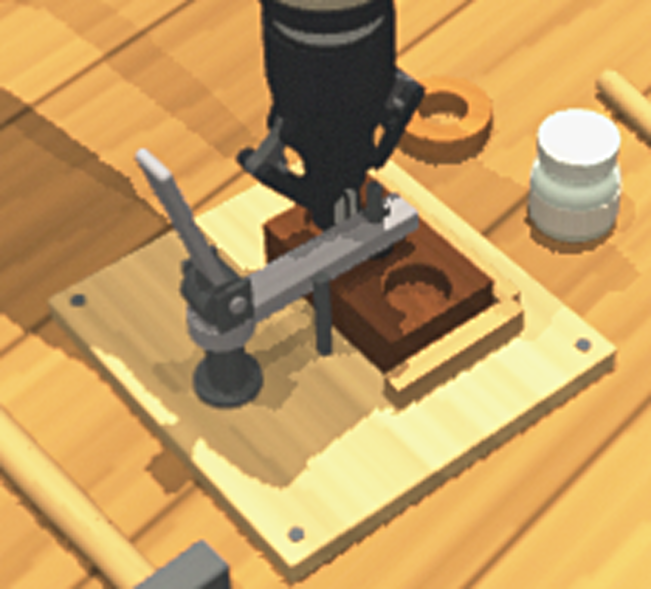

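The strap now looks to be against the pin, at about (322,290) in the crop. I'll push once more to check that contact is immediate, then back off and look.

Run:
```python
from h import *
off=.0213
n=np.array([-np.sin(t[2]+np.pi/2),np.cos(t[2]+np.pi/2),0])
s=robot.observe(); print("pre",(s['tool_pos']-post)@n,s['ft_force'].round(1))
p,o=strap_pose(-.05,.105,off,.064,180)
h=robot.line_to(p,vel=.015,rotation=o,guard=14)
s=robot.observe(); print(h,"off",(s['tool_pos']-post)@n,s['ft_force'].round(1),s['time'])
# back off and up, go to before lever
p,o=strap_pose(0,.105,.06,.064,180); robot.line_to(p,vel=.1)
p[2]=.27+.04; robot.line_to(p,vel=.2)
p,o=strap_pose(0,.04,.16,.25,180); robot.line_to(p,vel=.2)
cv2.imwrite("pics/top4.png",cv2.resize(robot.grab_frame("top")[160:350,240:480],None,fx=3.3,fy=3.3,interpolation=cv2.INTER_CUBIC))
cv2.imwrite("pics/scene4.png",cv2.resize(robot.grab_frame("scene")[200:390,190:400],None,fx=3.1,fy=3.1,interpolation=cv2.INTER_CUBIC))
print(robot.observe()['time'])
```

```text
pre 0.02405570696196546 [-0.4  0.3 -0.4]
True off 0.023497391290832045 [-1.  -0.2  0.3] 10.1917
12.575
```

```bash
sleep 9
```

```text
(no output)
```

View pics/top4.png

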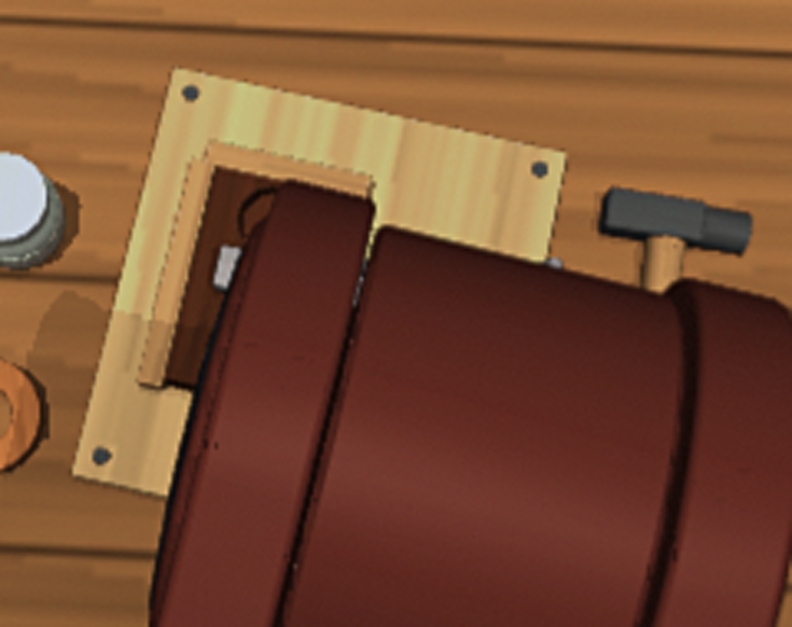

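View pics/scene4.png

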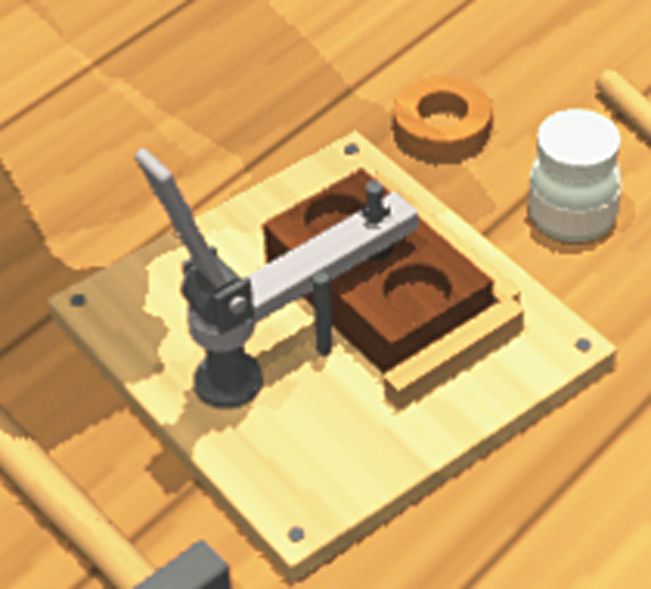

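The repeat push hit after 0.6 mm, so the strap is at its stop. The crop also shows it touching the pin. Next I'll check the lever's geometry against the model, then approach and push it down.

Run:
```python
from h import *
cs=robot.get_calibration("scene")
u=np.array([np.cos(t[2]+np.pi/2),np.sin(t[2]+np.pi/2),0]); z=np.array([0,0,1.])
for e in (75,70,60):
    r=np.radians(e); P=post+.104*z+.118*(-np.cos(r)*u+np.sin(r)*z)
    print(e,((w2pix(cs,P)[0]-[190,200])*3.1).round(0))
print("end top",((w2pix(cs,post+.084*z+.14*u)[0]-[190,200])*3.1).round(0))
e0=np.radians(75)
p,o=lever_pose(e0,.085,.045); q=p.copy(); q[2]=.25+robot.tip_reach
robot.move_pose(q,o); robot.line_to(p,vel=.1)
p,o=lever_pose(e0,.085,-.006)
h=robot.line_to(p,vel=.03,guard=2.5)
s=robot.observe()
nrm=np.sin(e0)*u+np.cos(e0)*z
p0,_=lever_pose(e0,.085,0); off=(s['tool_pos']-p0)@nrm
print(h,"off",off,s['ft_force'].round(1),s['time'])
cv2.imwrite("pics/scene5.png",cv2.resize(robot.grab_frame("scene")[200:390,190:400],None,fx=3.1,fy=3.1,interpolation=cv2.INTER_CUBIC))
```

```text
75 [151. 162.]
70 [136. 175.]
60 [107. 203.]
end top [406. 200.]
True off 0.0023009132787306075 [-0.6 -0.4 -0.2] 15.9167
```

```bash
sleep 9
```

```text
(no output)
```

View pics/scene5.png

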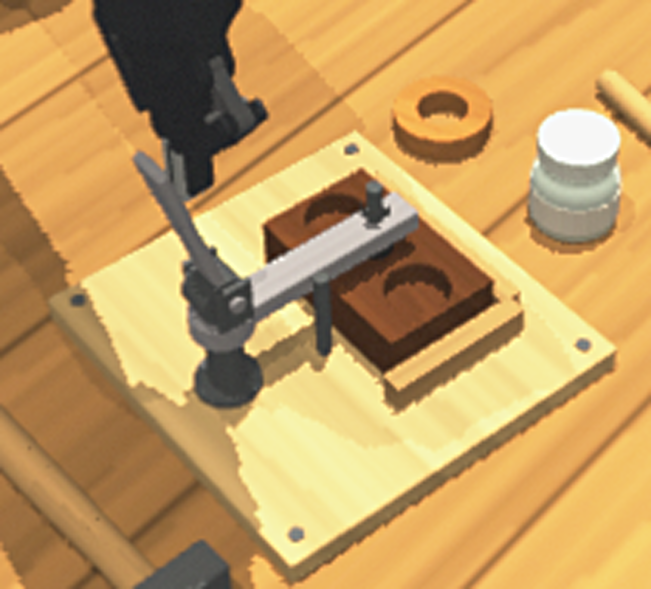

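The fingers are touching the lever at the pushing place. I'll follow the arc down from here.

Run:
```python
from h import *
for e in list(range(68,11,-7))+[9]:
    p,o=lever_pose(np.radians(e),.085,.0025)
    h=robot.line_to(p,vel=.05,guard=25)
    s=robot.observe(); print(e,h,round(s['time'],2),s['ft_force'].round(1))
    if h: break
cv2.imwrite("pics/scene6.png",cv2.resize(robot.grab_frame("scene")[200:390,190:400],None,fx=3.1,fy=3.1,interpolation=cv2.INTER_CUBIC))
```

```text
68 False 16.32 [ 0.   0.2 -0.5]
61 False 16.68 [ 0.6 -0.6 -0.2]
54 False 17.04 [-0.4 -0.2 -0.1]
47 False 17.4 [-0.4 -0.   0.6]
40 False 17.76 [ 0.  -0.5  0.9]
33 False 18.12 [-0.3 -0.4 -0. ]
26 False 18.48 [-0.4  0.8  0.2]
19 False 18.83 [ 0.1 -0.2  0.4]
12 False 19.19 [-0.4  0.8  0.2]
9 False 19.44 [ 0.7 -0.6 -0.4]
```

```bash
sleep 9
```

```text
(no output)
```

View pics/scene6.png

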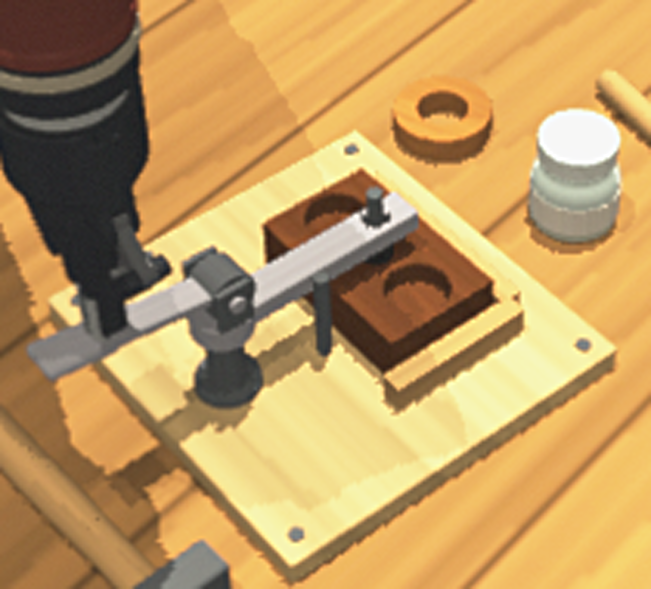

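The lever is nearly down. I'll press it to its end stop under a guard and check with a second press.

Run:
```python
from h import *
for k in range(2):
    p,o=lever_pose(np.radians(-4),.085,.0025)
    p[:2]=robot.observe()['tool_pos'][:2]
    z0=robot.observe()['tool_pos'][2]
    h=robot.line_to(p,vel=.015,guard=22)
    s=robot.observe(); print(h,z0,s['tool_pos'][2],s['ft_force'].round(1),s['time'])
    zc=s['tool_pos'][2]-robot.tip_reach-.104
    print("elev est",np.degrees(np.arcsin((zc-.004)/.085)))
p=s['tool_pos'].copy(); p[2]+=.15; robot.line_to(p,vel=.15)
robot.goto_joints([52.042, 5.964, 5.575, 89.605, 0, 77.527])
print(robot.observe()['time'])
cv2.imwrite("pics/top7.png",cv2.resize(robot.grab_frame("top")[160:350,240:480],None,fx=3.3,fy=3.3,interpolation=cv2.INTER_CUBIC))
im=robot.grab_frame("scene");cs=robot.get_calibration("scene")
cv2.imwrite("pics/scene7.png",cv2.resize(im[200:390,190:400],None,fx=3.1,fy=3.1,interpolation=cv2.INTER_CUBIC))
u=np.array([np.cos(t[2]+np.pi/2),np.sin(t[2]+np.pi/2),0]); z=np.array([0,0,1.])
for e in (12,6,0):
    r=np.radians(e); P=post+.104*z+.118*(-np.cos(r)*u+np.sin(r)*z)
    print(e,((w2pix(cs,P)[0]-[190,200])*3.1).round(0))
```

```text
True 0.1922438203905626 0.18921780536860414 [-3.   1.6  8. ] 20.075
elev est 5.818984965804465
True 0.18921780536860414 0.18917851637240402 [-4.   1.3  8.1] 20.475
elev est 5.792364968606389
24.1083
12 [ 36. 355.]
6 [ 36. 371.]
0 [ 39. 387.]
```

```bash
sleep 12
```

```text
(no output)
```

View pics/top7.png

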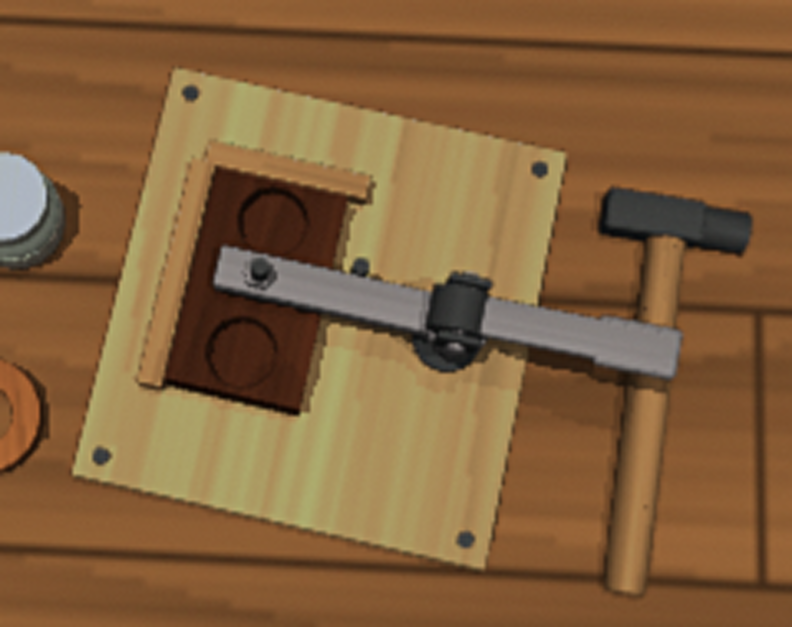

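View pics/scene7.png

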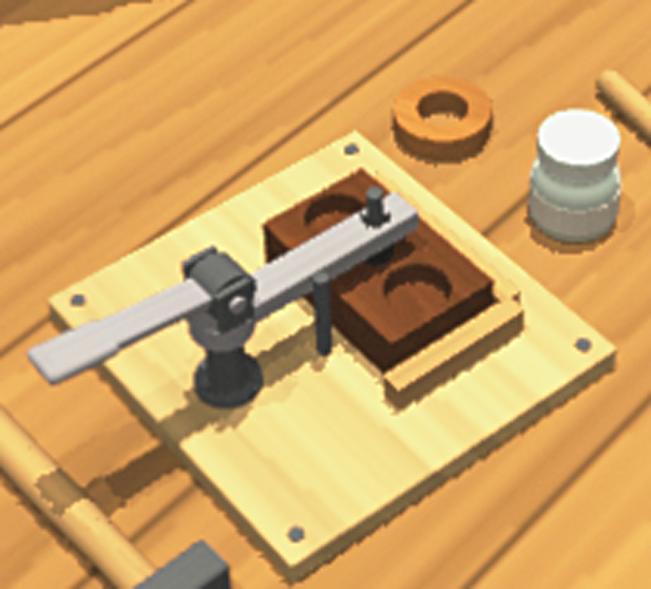

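Run:
```python
from h import *
c=robot.get_calibration("top")
e=pix2w(c,[(218.5)/3.3+239.5,(267.5)/3.3+159.5],.084); d=e-post
print(np.hypot(*d[:2]),np.arctan2(d[1],d[0])-t[2]-np.pi/2)
a=cv2.imread("pics/top0.png")[160:350,240:480].astype(int); b=robot.grab_frame("top")
full=cv2.imread("pics/top0.png"); df=(np.abs(full.astype(int)-b).max(2)>60)
for n,(x0,x1,y0,y1) in dict(jar=(222,262,200,245),ring=(215,256,265,306),brush=(180,235,158,256),head=(418,470,212,240),handle_low=(422,446,275,342),block_L=(285,304,210,285)).items(): print(n,df[y0:y1,x0:x1].sum())
print(robot.observe()['time']); robot.job_done()
```

```text
0.1393763909169086 0.013927555944589942
jar 0
ring 0
brush 0
head 0
handle_low 27
block_L 0
24.2583
the job is handed in; nothing more can be done
```

The block is clamped and the job is handed in, at about 24 s of the 51 s allowed. The gripper stayed shut throughout and nothing was picked up.

**What I did:** I found the jig from its board corners in the top and scene views. I pushed the strap round from about 1.28 rad to its stop pin, then backed off and pushed the cam lever down along its arc. The arm was clear, back at its start pose, before I handed in.

**Last checks:**
- **Strap:** a second push met the stop after only 0.6 mm. The final top view puts it at about 0.014 rad. Zero would be exactly against the pin, and the difference is within what the picture can resolve.
- **Lever:** it stopped at about 5.8° above level, where 6° is fully down. A second press past 20 N moved it less than 0.1 mm.
- **Surroundings:** comparing the top view with the first picture showed no change at the jar, ring, brush, hammer head or left edge of the block. The only difference was 27 pixels at the hammer handle, which I put down to the lever's new shadow.
- **Not checked:** I did not measure the pad's contact with the block; I infer it from the lever being at its end stop. I could not see the verdict.

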